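# Load the honing station in order

## Task

The sharpening stones stand on edge in the drying rack. Lay the longest one flat in the honing-station pocket marked with one stud, and once that is in and let go, lay the middle-length one flat in the pocket marked with two studs; leave the shortest stone standing in the rack. A stone comes out of the rack held by its faces, so it will have to be put down on the bench, tipped flat and taken again by its long edges; do not drop the stones, they chip, and do not disturb the blower, the loupe or the jar.

Things in the scene. Friction and masses are not known exactly. Their poses are not given: they have to be found in the camera images.
- stone_long: the longest grey sharpening stone, a bar 110 x 22 x 44 mm, 250 g (+-20 %), standing on edge in the rack at the start. x along its 110 mm length, y across its 22 mm thickness, z along its 44 mm width (up at the start); origin in the middle of the 22 mm wide edge face it stands on. Flat = y vertical, either face down
- stone_middle: the middle-length grey sharpening stone, a bar 85 x 22 x 44 mm, 190 g (+-20 %), standing on edge in the rack at the start. x along its 85 mm length, y across its 22 mm thickness, z along its 44 mm width (up at the start); origin in the middle of the 22 mm wide edge face it stands on. Flat = y vertical, either face down
- stone_short: the shortest grey sharpening stone, a bar 60 x 22 x 44 mm, 135 g (+-20 %), standing on edge in the rack at the start. x along its 60 mm length, y across its 22 mm thickness, z along its 44 mm width (up at the start); origin in the middle of the 22 mm wide edge face it stands on. Flat = y vertical, either face down. Stays in the rack
- stone_long_center (a point): centre of the longest stone, axes as its body
- stone_middle_center (a point): centre of the middle-length stone, axes as its body
- board: the honing station's board, 180 x 250 x 6 mm, fixed on the bench; origin on its underside. The three pocket blocks are fixed on it side by side, 76 mm apart along y, in an order that varies; all are alike but for the studs
- pocket_one: wooden pocket block marked with one stud on the strip at its +x end (dark steel studs 13 mm wide, 4 mm high, side by side along y, 77 mm from the pocket centre). Origin on its underside below the pocket centre; x along the pocket, y across, z up. Pocket 116 x 50 mm, 6 mm deep; floor 12 mm and rim 18 mm above the bench
- pocket_two: wooden pocket block marked with two studs on the strip at its +x end (dark steel studs 13 mm wide, 4 mm high, side by side along y, 77 mm from the pocket centre). Origin on its underside below the pocket centre; x along the pocket, y across, z up. Pocket 116 x 50 mm, 6 mm deep; floor 12 mm and rim 18 mm above the bench
- pocket_three: wooden pocket block marked with three studs on the strip at its +x end (dark steel studs 13 mm wide, 4 mm high, side by side along y, 77 mm from the pocket centre). Origin on its underside below the pocket centre; x along the pocket, y across, z up. Pocket 116 x 50 mm, 6 mm deep; floor 12 mm and rim 18 mm above the bench. Stays empty
- pocket_one_floor (a point): centre of the one-stud pocket's floor, axes as the block
- pocket_two_floor (a point): centre of the two-stud pocket's floor, axes as the block
- rack: fixed dark-steel drying rack, a plate 150 x 175 x 8 mm; origin on its underside, x along the stones, y along the row. Places at y = -60, 0, +60 mm; which stone is where varies. Each has four lugs, 12 mm long (x), 5 thick, 12 high above the plate, centred at x = +-22 mm and 15.5 mm either side of the place's middle: 2 mm play each side; finger room between the lugs
- clear (a point): middle of the bare bench between rack and board, at bench height: 120 mm along x and 90 mm along y either side of it are free, for putting a stone down. A stone stood on edge there topples flat when pushed sideways near its top
- blower: bystander: red-brown rubber dust blower, pear-shaped, 60 mm wide, 100 mm high; origin under its base
- loupe: bystander: black eye loupe, 36 mm wide, 40 mm high; origin under its base
- jar: bystander: glass jar with steel lid, 56 mm wide, 55 mm high; origin under its base
Not all that is in view belongs to the job. Leave any green look-alike of the stone_short alone.

How it is judged:
By the outcome, as a careful person would: the job done as asked, in the order asked, and still so for the second after the job is handed in, with the robot touching nothing.
It also fails if it takes over 72 s, if anything falls off the work surface, if the arm or the gripper's body presses on something with over 40 N, if the wrist force passes 120 N, or if a joint passes its speed limit or range.

## Robot

A 6-joint arm with a two-finger parallel gripper is mounted at the origin on the work surface. World frame = base frame: x ahead of the robot, y to its left, z up, the work surface at z = 0. Lengths are in m, angles in rad, forces in N, time in s.
With the tool pointing down it reaches from about 0.35 to 0.975 m from the base axis. Payload 4.9 kg.
Tool frame: the origin (TCP) lies at the very end of the fingers, on their centre line; the grasp point (between the pads) lies 19 mm behind it (bot.tcp_to_grasp is the z of the grasp point in the tool frame, in m); z points along the fingers, y is the line along which they close (so a half turn about z gives the same grasp; the last joint's range is limited). The gripper opens to 85 mm and grips with 20 to 120 N. Pads are 22 mm wide; open, the fingers measure 114 mm over their backs; the gripper's body (76 mm by 85 mm) begins 54 mm behind the grasp point. The pads swing forward as they close: fully open they stand 13 mm farther back than shut.
Start: joints at [1.143, 0.053, 1.613, -0, 1.476, -0.119], TCP at [0.19, 0.595, 0.231] pointing down, gripper open.
Joint ranges: [-3.01, 3.01], [-1.01, 2.22], [0.06, 2.58], [-1.02, 4.17], [0.09, 2.62], [-3.14, 3.14]. Speed limits (rad/s): [2.57, 2.57, 3.14, 3.14, 3.14, 3.14].

## Interface

Orientations are given as a rotation vector (axis times angle).
In Python, from plant import bot, optics gives the robot as it stands. The module is installed in compiled form; this text tells all that it offers.
- The arm moves only by the tool carry_out, never from a script. Its argument "commands" is one flat list of numbers, 7 for each row, row after row: the shift along the tool's x, y, z in cm, then the turn, a rotation vector about the tool's x, y, z in rad, then the opening, from 0 (shut) to 1 (fully open). In form: [x, y, z, wx, wy, wz, fingers, x, y, z, wx, wy, wz, fingers, ...]. A call has exactly 5 rows; each row is the pose to reach, as a shift and turn from the pose commanded when the call began, along the tool's axes at that moment; what a row does not reach only later rows make up. A row lasts 1/10 s, in which the tool goes at most 50 mm and 8.59 degrees, less where a joint would pass 70% of its speed; a pose out of reach is approached as far as the arm can. A call with a gripper value outside its range is refused whole. The fingers move at their own pace and stop on an object; the grip force is fixed at half the most. Time passes only in rows, so rows that repeat a pose let the fingers close, or fill a call up. It gives the time, the measured TCP pose, the force, the opening and the grip force at its end, in the units of the state.
- bot.get_obs(): the state, without advancing time (a new reading comes with each control period).
- optics.grab_frame(name): name is "side" or "top" or "wrist"; returns (picture, depth): 480x640x3 uint8, blue, green, red; 480x640 float32, m along the optical axis (not along the pixel's ray), 0 where there is no reading.
- optics.get_calibration(name): a dict with "fx", "fy", "cx", "cy" (pixels), "origin" and "orientation" of the camera in the world; the wrist camera has in their place "tool_from_camera" (4x4, takes a point from camera to tool coordinates, whose origin is the TCP and whose axes are the flange's). Camera axes: x right, y up, looking along -z (the intrinsics and any distortion apply to the point x, -y, -z); pixel columns grow to the right and rows downward; lengths in m; the calibration is good to about 2 mm. A picture is of the moment at which its call begins: read the wrist's pose just before it. get_calibration takes no time and is no camera call.
- bot.sign_off(): hands the job in; it is judged then, once.
The state is a dict: "clock": time; "joint_positions": joint angles; "joint_velocities": joint speeds; "joint_torque": joint torques, N m; "ee_pos": TCP position; "tool_rot": TCP orientation; "contact_force": force on the tool from outside, world axes, zero at the start; "torque": the same for the moment, N m; "opening": finger opening in m; "grip_force": force on a finger pad.
Only numpy, scipy, OpenCV 4.12 (cv2) and the standard library are available. Lean on these libraries where they do the work, as an engineer would, in place of code of your own. Each camera call takes 0.05 s, during which the arm holds its last target. There are 200 camera calls.

## Working session

There is one attempt and no reset: what is moved stays moved. The work goes in short steps, Python scripts to look and compute and a tool call to move; the robot and the scene stay as the last step left them, time stands still between calls to the robot, and variables do not carry over. Pictures are saved under pics/ and viewed, at most 10 in all, crops included, and the job is handed in when it is done.

Besides the shell and the picture viewer there is one more tool, called after "Call:" by a JSON object that holds its "name" and its "arguments". carry_out: Moves the arm, as the interface text tells. Its arguments: {"type":"object","properties":{"commands":{"type":"array","items":{"type":"number"}}},"required":["commands"]}

```bash
mkdir -p pics
cat > h.py <<'E'
import numpy as np, cv2
from scipy.spatial.transform import Rotation as R
from plant import bot, optics
def cam(name):
    o=bot.get_obs(); c=optics.get_calibration(name); img,d=optics.grab_frame(name)
    if name=="wrist":
        T=np.eye(4); T[:3,:3]=R.from_rotvec(o["tool_rot"]).as_matrix(); T[:3,3]=o["ee_pos"]
        M=T@np.array(c["tool_from_camera"])
    else:
        M=np.eye(4); q=np.array(c["orientation"]); M[:3,:3]=q if q.shape==(3,3) else R.from_rotvec(q).as_matrix(); M[:3,3]=c["origin"]
    return img,d,c,M
def cloud(d,c,M):
    v,u=np.mgrid[0:480,0:640]
    p=np.stack([(u-c["cx"])/c["fx"]*d,-(v-c["cy"])/c["fy"]*d,-d],-1)
    return p@M[:3,:3].T+M[:3,3]
E
python3 - <<'E'
from h import *
for n in("top","side"):
    i,d,c,M=cam(n); print(n,{k:np.round(v,3).tolist() if not isinstance(v,str) else v for k,v in c.items()}); cv2.imwrite(f"pics/{n}0.png",i); np.savez(n+"0.npz",i=i,d=d,P=cloud(d,c,M))
print({k:np.round(v,3).tolist() for k,v in bot.get_obs().items()})
print(np.round(optics.get_calibration("wrist")["tool_from_camera"],3),bot.tcp_to_grasp)
E
```

```text
top {'fx': 514.663, 'fy': 514.663, 'cx': 329.345, 'cy': 251.987, 'origin': [0.361, -0.056, 1.26], 'orientation': [0.14, -0.109, -1.545]}
side {'fx': 465.225, 'fy': 465.225, 'cx': 323.401, 'cy': 249.94, 'origin': [0.378, -0.78, 0.648], 'orientation': [0.893, -0.122, -0.225]}
{'clock': 0.1, 'joint_positions': [1.143, 0.053, 1.614, 0.0, 1.476, -0.119], 'joint_velocities': [-0.002, -0.002, -0.004, -0.001, 0.001, 0.001], 'joint_torque': [0.0, -39.49, -37.136, -0.0, 0.004, -0.0], 'ee_pos': [0.19, 0.595, 0.23], 'tool_rot': [-0.483, -3.104, 0.003], 'contact_force': [0.209, 0.101, 0.44], 'torque': [0.01, -0.02, 0.019], 'grip_force': 0.0, 'opening': 0.086}
[[-0.     0.966  0.26   0.066]
 [ 1.     0.     0.    -0.001]
 [ 0.     0.26  -0.966 -0.142]
 [ 0.     0.     0.     1.   ]] -0.0187
```

View pics/top0.png

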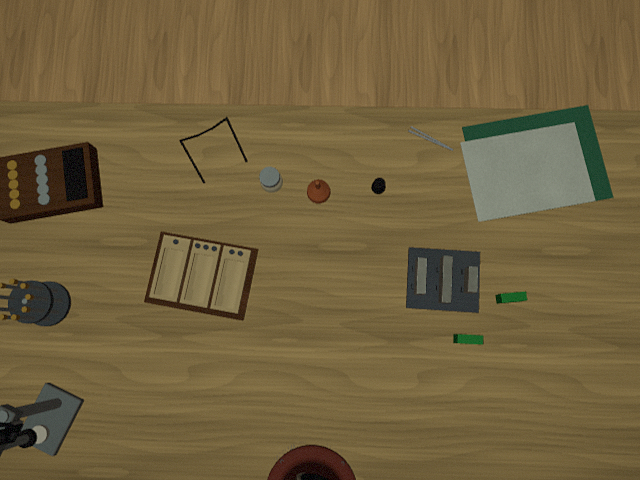

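View pics/side0.png

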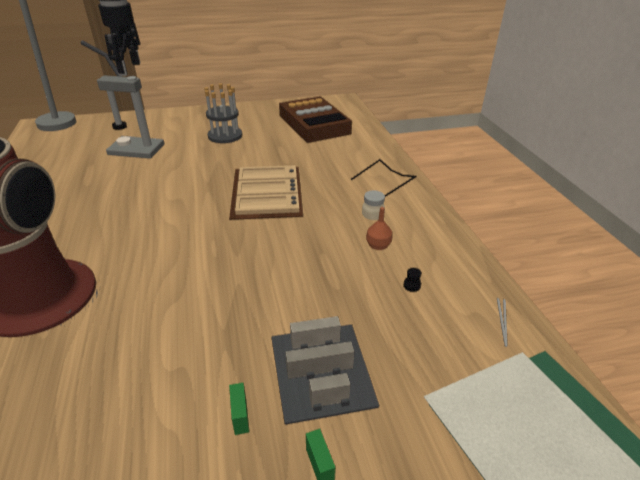

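The top view shows the rack with three grey stones at (421,275), (447,279) and (473,279), and two green look-alikes at (511,297) and (468,339). The pockets run left to right as one stud (175,241), three studs (206,247) and two studs (238,252). The long stone looks like the one at (447,279), the middle one at (421,275) and the short one at (473,279). I'll check this by size and in a crop.

Run:
```python
from h import *
z=np.load("top0.npz"); i,P=z["i"],z["P"]
def rect(m,lab):
    cs,_=cv2.findContours(m.astype(np.uint8),cv2.RETR_EXTERNAL,cv2.CHAIN_APPROX_NONE)
    for c in cs:
        if cv2.contourArea(c)<60: continue
        mm=np.zeros(m.shape,np.uint8); cv2.drawContours(mm,[c],-1,1,-1)
        q=P[(mm>0)&m]; (x,y),(w,h),a=cv2.minAreaRect(q[:,:2].astype(np.float32))
        box=cv2.boxPoints(((x,y),(w,h),a)); e=[box[1]-box[0],box[2]-box[1]]; e=max(e,key=np.linalg.norm)
        print(lab,"px",c.mean(axis=(0,1)).round(),"xy %.4f %.4f"%(x,y),"size",np.round(sorted((w,h)),4),"long dir deg %.1f"%(np.degrees(np.arctan2(e[1],e[0]))%180),"z %.4f"%np.median(q[:,2]))
V,U=np.mgrid[0:480,0:640]
rk=(U>395)&(U<490)&(V>235)&(V<320)
bd=(U>135)&(U<265)&(V>225)&(V<325)
Z=P[...,2]
print("bench z",np.median(Z[340:400,250:400]))
rect(rk&(Z>.044)&(Z<.07),"stone")
hsv=cv2.cvtColor(i,cv2.COLOR_BGR2HSV)
rect(rk&(Z<.02)&(hsv[...,1]<90)|rk&(Z>.03),"rack")
rect(bd&(Z>.004)&(Z<.03),"board")
rect(bd&(hsv[...,2]>125)&(hsv[...,1]<130),"blocks")
for n,u,v in (("blower",318,190),("jar",270,179),("loupe",378,186)):
    q=P[v-12:v+12,u-12:u+12].reshape(-1,3);q=q[q[:,2]>.015];print(n,q.mean(0).round(3),q[:,2].max().round(3))
a=cv2.resize(i[235:325,395:535],None,fx=4,fy=4);b=cv2.resize(i[225:325,140:265],None,fx=4,fy=4)
o=np.zeros((770,570,3),np.uint8);o[:360,:560]=a;o[365:765,:500]=b
cv2.imwrite("pics/crop0.png",cv2.resize(o,None,fx=.77,fy=.77))
```

```text
bench z 0.0007940717498606809
stone px [472. 278.] xy 0.4983 -0.3658 size [0.0229 0.0602] long dir deg 178.5 z 0.0528
stone px [421. 275.] xy 0.5045 -0.2463 size [0.0225 0.0854] long dir deg 177.6 z 0.0525
stone px [447. 278.] xy 0.4982 -0.3058 size [0.0233 0.1094] long dir deg 178.3 z 0.0527
rack px [443. 280.] xy 0.4843 -0.2216 size [0.1824 0.3711] long dir deg 100.5 z 0.0102
board px [200. 277.] xy 0.4975 0.2877 size [0.1947 0.2592] long dir deg 81.4 z 0.0138
blocks px [230. 279.] xy 0.4664 0.0880 size [0.1551 0.3212] long dir deg 79.5 z 0.0157
blocks px [200. 273.] xy 0.4720 0.1254 size [0.155  0.3959] long dir deg 79.9 z 0.0156
blocks px [169. 268.] xy 0.4784 0.1639 size [0.1549 0.4735] long dir deg 80.0 z 0.0161
blower [0.702 0.002 0.061] 1.26
jar [0.73  0.118 0.06 ] 1.26
loupe [ 0.719 -0.143  0.066] 1.26
```

View pics/crop0.png

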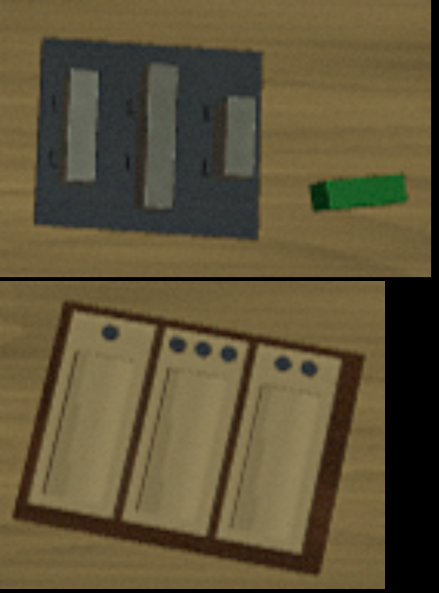

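The sizes agree: long 109 mm at (0.498,-0.306), middle 85 mm at (0.5045,-0.246), short 60 mm. All the tops are at z = 0.052. In the crop the one-stud pocket is leftmost and the two-stud pocket is rightmost. Next I look at the board from above with the wrist camera, then go to the rack.

Call:
{"name": "carry_out", "arguments": {"commands": [-4, -2.5, 0, 0, 0, 0, 1, -8, -5, 0, 0, 0, 0, 1, -12, -7.5, 0, 0, 0, 0, 1, -16, -10, 0, 0, 0, 0, 1, -18, -10.5, 0, 0, 0, 0, 1]}}

```text
clock: 0.6
ee_pos: [0.331, 0.4378, 0.2308]
tool_rot: [0.487, 3.103, -0.002]
contact_force: [0.6, 0.4, -0.4]
opening: 0.085
grip_force: 0.0
```

Call:
{"name": "carry_out", "arguments": {"commands": [-4, -2.5, 0, 0, 0, -0.04, 0.5, -8, -5, 0, 0, 0, -0.08, 0.5, -12, -7.5, 0, 0, 0, -0.12, 0.5, -17, -10.5, 0, 0, 0, -0.135, 0.5, -17, -10.5, 0, 0, 0, -0.135, 0.5]}}

```text
clock: 1.1
ee_pos: [0.4619, 0.2854, 0.2308]
tool_rot: [0.281, 3.129, -0.002]
contact_force: [-0.0, -0.8, -0.1]
opening: 0.0426
grip_force: 0.0
```

```bash
cat >> h.py <<'E'
def st():
    o=bot.get_obs(); Rm=R.from_rotvec(o["tool_rot"]).as_matrix()
    print("t %.2f"%o["clock"],"tcp",np.round(o["ee_pos"],4),"toolx deg %.2f"%np.degrees(np.arctan2(Rm[1,0],Rm[0,0])),"tilt",np.round(Rm[:2,2],3),"F",np.round(o["contact_force"],1),"open %.4f grip %.1f"%(o["opening"],o["grip_force"]))
    return np.array(o["ee_pos"]),Rm
def to(xyz,ang):  # delta in tool cm, wz
    p,Rm=st(); d=Rm.T@(np.array(xyz)-p)*100
    a=np.degrees(np.arctan2(Rm[1,0],Rm[0,0])); w=-np.radians((ang-a+180)%360-180)
    print("to",np.round(xyz,4),"-> cm",d.round(2),"wz %.3f"%w)
def ray(px,c,M,z):
    px=np.atleast_2d(np.float32(px)); v=np.c_[(px[:,0]-c["cx"])/c["fx"],-(px[:,1]-c["cy"])/c["fy"],-np.ones(len(px))]@M[:3,:3].T
    return M[:3,3]+v*((z-M[2,3])/v[:,2])[:,None]
E
python3 - <<'E'
from h import *
i,d,c,M=cam("wrist"); cv2.imwrite("pics/w1.png",i); np.savez("w1.npz",i=i,d=d,P=cloud(d,c,M),M=M); st(); print({k:v for k,v in c.items() if k!="tool_from_camera"})
P=cloud(d,c,M); V=d>0
print(np.percentile(P[V][:,2],[1,5,25,50,75,95,99]).round(4))
E
```

```text
t 1.15 tcp [0.4613 0.2863 0.2308] toolx deg 169.76 tilt [-0.    -0.001] F [-0.9 -0.2  0. ] open 0.0425 grip 0.0
{'fx': 351.8259484562597, 'fy': 351.8259484562597, 'cx': 321.90939491692734, 'cy': 237.12677704288717}
[-0.0018 -0.0013 -0.0004  0.0005  0.0498  0.3224  0.3306]
```

View pics/w1.png

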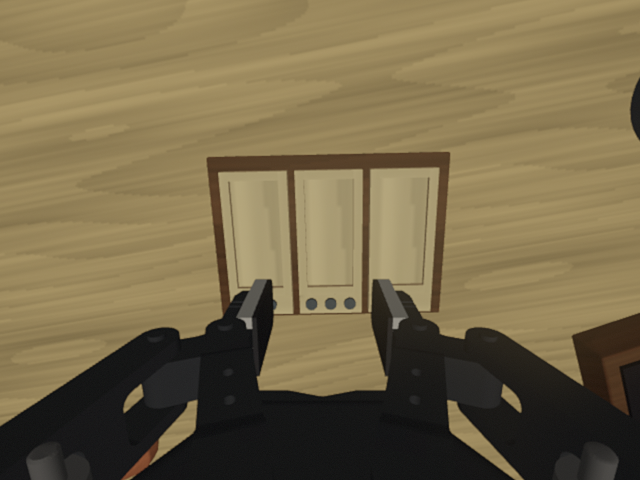

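The wrist view shows the board: the pockets sit at (258,232), (330,230) and (402,230), with the studs at the bottom. The leftmost has two studs (one of them visible at (273,305)), the middle has three, and the rightmost is the one-stud pocket.

Run:
```python
from h import *
z=np.load("w1.npz"); i,P,M=z["i"],z["P"],z["M"]; c=optics.get_calibration("wrist")
g=cv2.cvtColor(i,cv2.COLOR_BGR2HSV)
V,U=np.mgrid[0:480,0:640]
R0=(U>205)&(U<455)&(V>150)&(V<318)
print(g[230,[212,225,258,292,330,366,402,435,445]].tolist())
a=np.radians(169.76); ex=-np.array([np.cos(a),np.sin(a)]); ey=np.array([-ex[1],ex[0]])
m=(R0&(g[...,2]>120)&(g[...,1]<110)).astype(np.uint8)
m=cv2.morphologyEx(m,cv2.MORPH_CLOSE,np.ones((5,5)))
cs,_=cv2.findContours(m,cv2.RETR_EXTERNAL,cv2.CHAIN_APPROX_NONE)
for k in cs:
    if cv2.contourArea(k)<2000: continue
    q=ray(k[:,0],c,M,.018)[:,:2].astype(np.float32); r=cv2.minAreaRect(q); print("block",k.mean(axis=(0,1)).round(),np.round(r[0],4),np.round(r[1],4),round(r[2],2))
# dark-brown frame = board outline
b=(R0&(g[...,2]<100)&(P[...,2]<.03)).astype(np.uint8)
# depth profile: pocket floor along board axes
q=P[R0&(P[...,2]>.003)&(P[...,2]<.03)]
f=(q[:,2]>.010)&(q[:,2]<.0145)
s=q[:,:2]@ey; t=q[:,:2]@ex
H,e=np.histogram(s,60)
for lo in np.arange(s.min(),s.max(),.004):
    w=(s>=lo)&(s<lo+.004)&(t>.44-.03)&(t<.44+.03); print("%.3f:%.4f"%(lo+.002,np.median(q[w,2]) if w.any() else 0),end=" ")
print(t.min(),t.max())
```

```text
[[21, 102, 152], [22, 80, 173], [22, 81, 169], [15, 132, 87], [23, 80, 168], [15, 126, 87], [22, 81, 169], [20, 97, 132], [20, 108, 144]]
block [349. 223.] [0.4961 0.2949] [0.2611 0.1797] 79.76
0.245:0.0055 0.249:0.0057 0.253:0.0057 0.257:0.0062 0.261:0.0179 0.265:0.0177 0.269:0.0127 0.273:0.0118 0.277:0.0119 0.281:0.0117 0.285:0.0118 0.289:0.0118 0.293:0.0118 0.297:0.0118 0.301:0.0119 0.305:0.0118 0.309:0.0119 0.313:0.0117 0.317:0.0121 0.321:0.0178 0.325:0.0177 0.329:0.0062 0.333:0.0058 0.337:0.0179 0.341:0.0179 0.345:0.0122 0.349:0.0119 0.353:0.0118 0.357:0.0119 0.361:0.0118 0.365:0.0117 0.369:0.0118 0.373:0.0117 0.377:0.0119 0.381:0.0117 0.385:0.0118 0.389:0.0118 0.393:0.0119 0.397:0.0178 0.401:0.0178 0.405:0.0060 0.409:0.0059 0.413:0.0174 0.417:0.0177 0.421:0.0126 0.425:0.0118 0.429:0.0118 0.433:0.0119 0.437:0.0119 0.441:0.0118 0.445:0.0119 0.449:0.0117 0.453:0.0118 0.457:0.0117 0.461:0.0118 0.465:0.0117 0.469:0.0125 0.473:0.0178 0.477:0.0179 0.481:0.0169 0.485:0.0058 0.489:0.0058 0.493:0.0057 0.497:0.0000 0.3474077476588587 0.5304283001849726
```

Depth is very clean, so I'll take the pocket edges from the rim points.

```bash
cat >> h.py <<'E'
def pockets(P,mask):
    rim=mask&(P[...,2]>.0155)&(P[...,2]<.0205)
    q=P[rim][:,:2]; 
    # yaw: fit the far-end line of all blocks (pixels columnwise), refine using lateral step edges
    best=None
    for ang in np.arange(-16,-4,.1):
        a=np.radians(ang); ey=np.array([-np.sin(a),np.cos(a)])
        h,_=np.histogram(q@ey,np.arange(-.2,.8,.001)); s=(h.astype(float)**2).sum()
        if best is None or s>best[0]: best=(s,ang)
    a=np.radians(best[1]); ex=np.array([np.cos(a),np.sin(a)]); ey=np.array([-ex[1],ex[0]])
    print("yaw",best[1]); s,t=q@ey,q@ex
    qf=P[mask&(P[...,2]>.0105)&(P[...,2]<.013)][:,:2]
    lab=np.floor((qf@ey-(qf@ey).min())/.076+.17).astype(int)
    for k in range(3):
        f=qf[lab==k]; 
        if len(f)<300: continue
        cs,ct=np.median(f@ey),np.median(f@ex)
        b=abs(t-ct)<.03; L=s[b&(s<cs)&(s>cs-.045)]; H=s[b&(s>cs)&(s<cs+.045)]
        b2=abs(s-cs)<.015; A=t[b2&(t<ct)]; B=t[b2&(t>ct)]
        y0,y1=np.percentile(L,99),np.percentile(H,1); x0=np.percentile(A,97); x1=np.percentile(B,1) if len(B)>20 else np.nan
        cy=(y0+y1)/2; cx=(x0+x1)/2 if x1==x1 else x0+.058
        print("pocket",k,"size",round(x1-x0,4),round(y1-y0,4),"xy",(cx*ex+cy*ey).round(4),"from near end",((x0+.058)*ex+cy*ey).round(4))
E
python3 - <<'E'
from h import *
z=np.load("w1.npz"); P=z["P"]; V,U=np.mgrid[0:480,0:640]
pockets(P,(U>205)&(U<455)&(V>150)&(V<318)); to([.53,-.306,.23],178.3)
E
```

```text
yaw -8.900000000000025
pocket 0 size 0.1159 0.0498 xy [0.4778 0.2117] from near end [0.4779 0.2117]
pocket 1 size 0.1159 0.0503 xy [0.49   0.2867] from near end [0.4901 0.2866]
pocket 2 size 0.1163 0.0498 xy [0.5018 0.3614] from near end [0.5017 0.3614]
t 1.15 tcp [0.4613 0.2863 0.2308] toolx deg 169.76 tilt [-0.    -0.001] F [-0.9 -0.2  0. ] open 0.0425 grip 0.0
to [ 0.53  -0.306  0.23 ] -> cm [-17.29 -57.06   0.13] wz -0.149
```

Call:
{"name": "carry_out", "arguments": {"commands": [-1, -4, 0, 0, 0, 0, 0.5, -2, -8, 0, 0, 0, 0, 0.5, -4, -12, 0, 0, 0, 0, 0.5, -5, -16, 0, 0, 0, 0, 0.5, -6, -20, 0, 0, 0, 0, 0.5]}}

```text
clock: 1.65
ee_pos: [0.4835, 0.0815, 0.231]
tool_rot: [-0.27, -3.129, -0.001]
contact_force: [1.4, -0.2, -0.1]
opening: 0.0427
grip_force: 0.0
```

Call:
{"name": "carry_out", "arguments": {"commands": [-1, -4, 0, 0, 0, 0, 0.5, -2, -8, 0, 0, 0, 0, 0.5, -4, -12, 0, 0, 0, 0, 0.5, -5, -16, 0, 0, 0, 0, 0.5, -6, -20, 0, 0, 0, 0, 0.5]}}

```text
clock: 2.15
ee_pos: [0.5086, -0.1259, 0.231]
tool_rot: [-0.27, -3.13, -0.001]
contact_force: [0.5, -0.3, -0.3]
opening: 0.0426
grip_force: 0.0
```

Call:
{"name": "carry_out", "arguments": {"commands": [-2, -4.5, 0, 0, 0, -0.04, 0.5, -4, -9, 0, 0, 0, -0.08, 0.5, -5, -13, 0, 0, 0, -0.12, 0.5, -5.3, -17, 0, 0, 0, -0.149, 0.5, -5.3, -17, 0, 0, 0, -0.149, 0.5]}}

```text
clock: 2.65
ee_pos: [0.5312, -0.3049, 0.2305]
tool_rot: [-0.044, -3.14, 0.0]
contact_force: [-0.3, 0.3, 0.1]
opening: 0.0424
grip_force: 0.0
```

```bash
cat >> h.py <<'E'
def tops(P,zlo,zhi,roi=None):
    m=((P[...,2]>zlo)&(P[...,2]<zhi)); 
    if roi is not None: m&=(abs(P[...,0]-roi[0])<roi[2])&(abs(P[...,1]-roi[1])<roi[2])
    m=cv2.morphologyEx(m.astype(np.uint8),cv2.MORPH_OPEN,np.ones((3,3)))
    n,l=cv2.connectedComponents(m)
    for k in range(1,n):
        q=P[l==k]
        if len(q)<150: continue
        (x,y),(w,h),a=cv2.minAreaRect(q[:,:2].astype(np.float32))
        b=cv2.boxPoints(((x,y),(w,h),a)); e=max([b[1]-b[0],b[2]-b[1]],key=np.linalg.norm)
        print("top xy %.4f %.4f"%(x,y),"size",np.round(sorted((w,h)),4),"dir %.2f"%((np.degrees(np.arctan2(e[1],e[0]))+90)%180-90),"z %.4f"%np.median(q[:,2]),"n",len(q))
E
python3 - <<'E'
from h import *
i,d,c,M=cam("wrist"); cv2.imwrite("pics/w2.png",i); P=cloud(d,c,M); st(); tops(P,.047,.056,(.5,-.306,.12)); to([.50,-.306,.06],178.3)
E
```

```text
t 2.70 tcp [ 0.5314 -0.3027  0.2305] toolx deg 178.46 tilt [-0.001  0.001] F [-1.   0.2 -0.2] open 0.0424 grip 0.0
top xy 0.4976 -0.3073 size [0.0215 0.1099] dir -2.24 z 0.0517 n 2921
top xy 0.5041 -0.2479 size [0.0224 0.0847] dir -2.47 z 0.0517 n 2308
top xy 0.4981 -0.3676 size [0.0221 0.0591] dir -2.59 z 0.0517 n 1611
t 2.70 tcp [ 0.5314 -0.3027  0.2305] toolx deg 178.46 tilt [-0.001  0.001] F [-1.   0.2 -0.2] open 0.0424 grip 0.0
to [ 0.5   -0.306  0.06 ] -> cm [ 3.12 -0.44 17.05] wz 0.003
```

Call:
{"name": "carry_out", "arguments": {"commands": [1.5, -0.2, 4.5, 0, 0, 0.015, 0.55, 2.5, -0.4, 9, 0, 0, 0.015, 0.55, 3.4, -0.4, 13, 0, 0, 0.015, 0.55, 3.4, -0.4, 16, 0, 0, 0.015, 0.55, 3.4, -0.4, 16, 0, 0, 0.015, 0.55]}}

```text
clock: 3.2
ee_pos: [0.4943, -0.3005, 0.0656]
tool_rot: [-0.06, -3.132, -0.012]
contact_force: [0.1, -0.1, 0.5]
opening: 0.0471
grip_force: 0.0
```

Run:
```python
from h import *
i,d,c,M=cam("wrist"); cv2.imwrite("pics/w3.png",i); P=cloud(d,c,M); tops(P,.049,.0535,(.5,-.306,.12)); to([.4978,-.3065,.026],177.6)
```

```text
top xy 0.4977 -0.3075 size [0.0221 0.1102] dir -2.51 z 0.0517 n 9734
top xy 0.4922 -0.2473 size [0.0225 0.0616] dir -2.51 z 0.0517 n 4767
top xy 0.4940 -0.3671 size [0.0226 0.0524] dir -2.90 z 0.0517 n 4470
t 3.25 tcp [ 0.4962 -0.3023  0.069 ] toolx deg 177.82 tilt [-0.004  0.004] F [0.3 0.3 0.3] open 0.0469 grip 0.0
to [ 0.4978 -0.3065  0.026 ] -> cm [-0.19 -0.43  4.3 ] wz 0.004
```

View pics/w3.png

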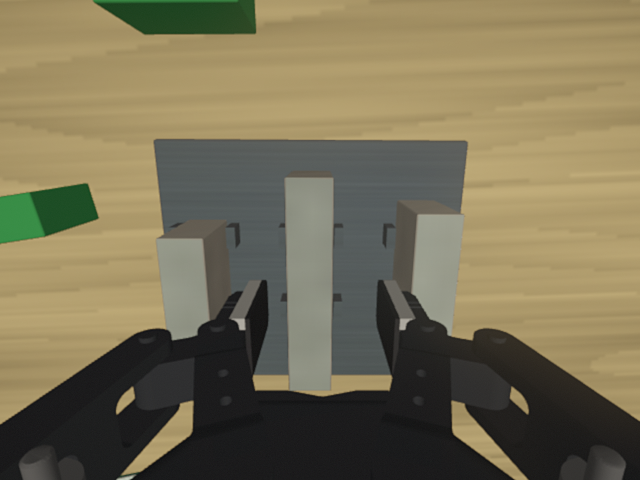

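The wrist view shows the long stone at (310,280) between the open fingers, with both fingertips about 30 px clear of the neighbouring stones. I go down and grip.

Call:
{"name": "carry_out", "arguments": {"commands": [-0.2, -0.5, 0, 0, 0, 0, 0.55, -0.2, -0.5, 1.5, 0, 0, 0, 0.55, -0.2, -0.5, 3, 0, 0, 0, 0.55, -0.2, -0.5, 4.2, 0, 0, 0, 0.55, -0.2, -0.5, 4.2, 0, 0, 0, 0.55]}}

```text
clock: 3.75
ee_pos: [0.4974, -0.3092, 0.0263]
tool_rot: [-0.063, -3.137, -0.005]
contact_force: [-0.5, -0.3, -0.5]
opening: 0.0469
grip_force: 0.0
```

Call:
{"name": "carry_out", "arguments": {"commands": [0, 0, 0, 0, 0, 0, 0.2, 0, 0, 0, 0, 0, 0, 0.2, 0, 0, 0, 0, 0, 0, 0.1, 0, 0, 0, 0, 0, 0, 0.1, 0, 0, 0, 0, 0, 0, 0.1]}}

```text
clock: 4.25
ee_pos: [0.4992, -0.3099, 0.0296]
tool_rot: [0.062, 3.141, 0.002]
contact_force: [0.7, 5.4, 1.5]
opening: 0.0208
grip_force: 60.8
```

Call:
{"name": "carry_out", "arguments": {"commands": [0, 0, -0.8, 0, 0, 0, 0.1, 0, 0, -2.5, 0, 0, 0, 0.1, 0, 0, -4.5, 0, 0, 0, 0.1, 0, 0, -6.5, 0, 0, 0, 0.1, 0, 0, -7, 0, 0, 0, 0.1]}}

```text
clock: 4.75
ee_pos: [0.501, -0.3128, 0.1041]
tool_rot: [0.063, 3.135, -0.009]
contact_force: [-0.3, -0.6, -1.8]
opening: 0.0212
grip_force: 60.3
```

Call:
{"name": "carry_out", "arguments": {"commands": [0, 2.5, 0, 0, 0, 0, 0.1, 0.5, 6, 0, 0, 0, 0, 0.1, 0.8, 10, 0, 0, 0, 0, 0.1, 1, 13, 0, 0, 0, 0, 0.1, 1, 15, 0, 0, 0, 0, 0.1]}}

```text
clock: 5.25
ee_pos: [0.4946, -0.1587, 0.0993]
tool_rot: [0.061, 3.141, -0.001]
contact_force: [0.2, -0.1, -2.0]
opening: 0.021
grip_force: 60.2
```

Call:
{"name": "carry_out", "arguments": {"commands": [0, 3, 0, 0, 0, 0.03, 0.1, 0.5, 6, 0, 0, 0, 0.06, 0.1, 0.5, 9, 0, 0, 0, 0.09, 0.1, 0.5, 11.5, 0, 0, 0, 0.12, 0.1, 0.5, 12, 0, 0, 0, 0.12, 0.1]}}

```text
clock: 5.75
ee_pos: [0.4947, -0.0385, 0.0995]
tool_rot: [0.247, 3.131, -0.0]
contact_force: [-0.4, 0.4, -2.5]
opening: 0.0209
grip_force: 60.1
```

Run:
```python
from h import *
i,d,c,M=cam("top"); P=cloud(d,c,M); cv2.imwrite("pics/t2.png",i[180:360,250:520]); to([.49,-.04,.025],170.9)
Q=P[abs(P[...,1]+.04)<.1]; Q=Q[(abs(Q[:,0]-.49)<.1)]; print((Q[:,2]>.02).sum())
```

```text
t 5.80 tcp [ 0.4948 -0.039   0.0995] toolx deg 170.99 tilt [ 0.001 -0.   ] F [-0.5 -0.3 -0.5] open 0.0208 grip 60.2
to [ 0.49  -0.04   0.025] -> cm [ 0.47 -0.18  7.45] wz 0.002
5049
```

Call:
{"name": "carry_out", "arguments": {"commands": [0, 0, 2.5, 0, 0, 0, 0.1, 0, 0, 5, 0, 0, 0, 0.1, 0, 0, 6.5, 0, 0, 0, 0.1, 0, 0, 7.2, 0, 0, 0, 0.1, 0, 0, 7.2, 0, 0, 0, 0.1]}}

```text
clock: 6.3
ee_pos: [0.4942, -0.0409, 0.0264]
tool_rot: [-0.252, -3.13, 0.0]
contact_force: [0.6, -0.2, -2.1]
opening: 0.0208
grip_force: 60.2
```

Call:
{"name": "carry_out", "arguments": {"commands": [0, 0, 0.1, 0, 0, 0, 0.1, 0, 0, 0.3, 0, 0, 0, 0.1, 0, 0, 0.5, 0, 0, 0, 0.1, 0, 0, 0.6, 0, 0, 0, 0.1, 0, 0, 0.6, 0, 0, 0, 0.1]}}

```text
clock: 6.8
ee_pos: [0.4951, -0.0402, 0.0216]
tool_rot: [0.25, 3.131, -0.0]
contact_force: [0.4, -0.6, -2.0]
opening: 0.0206
grip_force: 60.1
```

Call:
{"name": "carry_out", "arguments": {"commands": [0, 0, 0.1, 0, 0, 0, 0.1, 0, 0, 0.1, 0, 0, 0, 0.1, 0, 0, 0.2, 0, 0, 0, 0.1, 0, 0, 0.2, 0, 0, 0, 0.1, 0, 0, 0.2, 0, 0, 0, 0.1]}}

```text
clock: 7.3
ee_pos: [0.4952, -0.0402, 0.0214]
tool_rot: [-0.25, -3.131, 0.0]
contact_force: [-6.7, 1.3, 13.2]
opening: 0.0209
grip_force: 61.3
```

Run:
```python
from h import *
i,d,c,M=cam("wrist"); P=cloud(d,c,M); tops(P,.035,.052,(.56,-.05,.14)); tops(P,.035,.052,(.43,-.03,.07)); st()
```

```text
top xy 0.4824 -0.0404 size [0.0466 0.0892] dir 5.88 z 0.0440 n 14549
top xy 0.4693 -0.0418 size [0.0466 0.0628] dir 5.88 z 0.0440 n 11234
t 7.35 tcp [ 0.4952 -0.0402  0.0214] toolx deg 170.87 tilt [-0.001 -0.   ] F [-8.2  1.7 12.4] open 0.0211 grip 61.3
```

Call:
{"name": "carry_out", "arguments": {"commands": [0, 0, -0.1, 0, 0, 0, 0.1, 0, 0, -0.1, 0, 0, 0, 0.5, 0, 0, -0.1, 0, 0, 0, 1, 0, 0, -0.2, 0, 0, 0, 1, 0, 0, -0.3, 0, 0, 0, 1]}}

```text
clock: 7.85
ee_pos: [0.4948, -0.0402, 0.0222]
tool_rot: [-0.251, -3.131, -0.0]
contact_force: [0.6, -0.5, -0.4]
opening: 0.0776
grip_force: 0.0
```

Call:
{"name": "carry_out", "arguments": {"commands": [0, 0, 0, 0, 0, 0, 1, 0, 0.8, 0, 0, 0, 0, 1, 0, 1.6, 0, 0, 0, 0, 1, 0, 2.2, 0, 0, 0, 0, 1, 0, 2.5, 0, 0, 0, 0, 1]}}

```text
clock: 8.35
ee_pos: [0.4989, -0.0146, 0.0222]
tool_rot: [-0.249, -3.132, -0.0]
contact_force: [0.5, 1.1, -0.1]
opening: 0.0855
grip_force: 0.0
```

Call:
{"name": "carry_out", "arguments": {"commands": [0, 0.5, 0, 0, 0, 0, 1, 0, 1, 0, 0, 0, 0, 1, 0, 1.5, 0, 0, 0, 0, 1, 0, 2, 0, 0, 0, 0, 1, 0, 2.5, 0, 0, 0, 0, 1]}}

```text
clock: 8.85
ee_pos: [0.5029, 0.0097, 0.0223]
tool_rot: [0.251, 3.132, 0.0]
contact_force: [-0.5, -0.9, 0.8]
opening: 0.0854
grip_force: 0.0
```

Run:
```python
from h import *
i,d,c,M=cam("wrist"); cv2.imwrite("pics/w4.png",i); P=cloud(d,c,M); st()
i,d,c,M=cam("side"); P=cloud(d,c,M); cv2.imwrite("pics/s4.png",cv2.resize(i[150:350,180:420],None,fx=2.5,fy=2.5))
```

```text
t 8.90 tcp [0.5029 0.0102 0.0223] toolx deg 170.86 tilt [0.    0.001] F [-0.   0.7  0.7] open 0.0853 grip 0.0
```

View pics/w4.png

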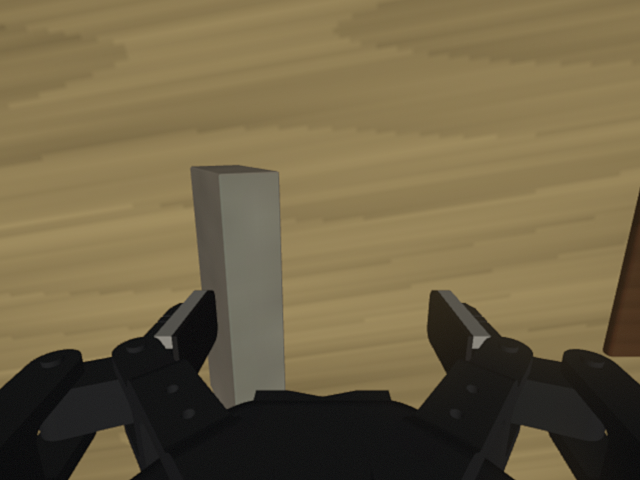

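The stone is tipping: its left face shows at (205,230) and the left finger touches it at (213,300). I keep pushing.

Call:
{"name": "carry_out", "arguments": {"commands": [0, 0.5, 0, 0, 0, 0, 1, 0, 1, 0, 0, 0, 0, 1, 0, 1.5, 0, 0, 0, 0, 1, 0, 2, 0, 0, 0, 0, 1, 0, 2, 0, 0, 0, 0, 1]}}

```text
clock: 9.45
ee_pos: [0.5061, 0.0295, 0.0223]
tool_rot: [0.249, 3.132, 0.0]
contact_force: [0.5, 0.1, -0.6]
opening: 0.0854
grip_force: 0.0
```

Call:
{"name": "carry_out", "arguments": {"commands": [0, 0, -2, 0, 0, 0, 1, -1, 0, -4, 0, 0, 0, 1, -2, -1, -8, 0, 0, 0, 1, -3, -1, -9, 0, 0, 0, 1, -3, -1, -9, 0, 0, 0, 1]}}

```text
clock: 9.95
ee_pos: [0.5368, 0.0137, 0.1151]
tool_rot: [0.251, 3.126, -0.0]
contact_force: [-0.2, 0.3, 0.0]
opening: 0.0855
grip_force: 0.0
```

Run:
```python
from h import *
i,d,c,M=cam("wrist"); cv2.imwrite("pics/w5.png",i); P=cloud(d,c,M); st(); tops(P,.018,.026,(.48,-.0,.1))
i,d,c,M=cam("top"); P=cloud(d,c,M); tops(P,.018,.026,(.48,-.0,.1))
```

```text
t 10.00 tcp [0.5347 0.0142 0.1127] toolx deg 170.82 tilt [ 0.001 -0.   ] F [-0.6  1.  -1.1] open 0.0851 grip 0.0
top xy 0.4993 -0.0069 size [0.0439 0.1106] dir -9.33 z 0.0218 n 10808
```

Call:
{"name": "carry_out", "arguments": {"commands": [1, -0.8, 2, 0, 0, 0, 1, 2.5, -2, 4, 0, 0, 0, 1, 3.1, -2.6, 4.5, 0, 0, 0, 1, 3.1, -2.6, 4.5, 0, 0, 0, 1, 3.1, -2.6, 4.5, 0, 0, 0, 1]}}

```text
clock: 10.55
ee_pos: [0.4995, -0.0063, 0.0674]
tool_rot: [0.251, 3.131, 0.0]
contact_force: [0.4, 0.1, 0.4]
opening: 0.0853
grip_force: 0.0
```

Run:
```python
from h import *
i,d,c,M=cam("wrist"); cv2.imwrite("pics/w6.png",i); P=cloud(d,c,M); tops(P,.018,.026,(.48,-.0,.1)); to([.4993,-.0069,.003],170.7)
```

```text
top xy 0.4994 -0.0067 size [0.0442 0.1101] dir -9.29 z 0.0218 n 14351
t 10.60 tcp [ 0.5002 -0.0064  0.0681] toolx deg 170.85 tilt [ 0.002 -0.   ] F [0.4 1.  0.3] open 0.0860 grip 0.0
to [ 0.4993 -0.0069  0.003 ] -> cm [ 0.09 -0.07  6.51] wz 0.003
```

Call:
{"name": "carry_out", "arguments": {"commands": [0.1, -0.1, 2, 0, 0, 0, 1, 0.1, -0.1, 4, 0, 0, 0, 1, 0.1, -0.1, 5.5, 0, 0, 0, 1, 0.1, -0.1, 6.3, 0, 0, 0, 1, 0.1, -0.1, 6.3, 0, 0, 0, 0.8]}}

```text
clock: 11.1
ee_pos: [0.4981, -0.0071, 0.0039]
tool_rot: [-0.25, -3.131, -0.0]
contact_force: [-0.1, -0.2, 0.4]
opening: 0.0733
grip_force: 0.0
```

Call:
{"name": "carry_out", "arguments": {"commands": [0, 0, 0, 0, 0, 0, 0.5, 0, 0, 0, 0, 0, 0, 0.3, 0, 0, 0, 0, 0, 0, 0.3, 0, 0, 0, 0, 0, 0, 0.3, 0, 0, 0, 0, 0, 0, 0.3]}}

```text
clock: 11.6
ee_pos: [0.4997, -0.0074, 0.006]
tool_rot: [0.251, 3.128, 0.0]
contact_force: [0.8, 1.4, 6.5]
opening: 0.0421
grip_force: 63.9
```

Run:
```python
from h import *
i,d,c,M=cam("wrist"); cv2.imwrite("pics/w7.png",i); P=cloud(d,c,M); tops(P,.018,.026,(.48,-.0,.1)); st()
```

```text
top xy 0.4911 -0.0068 size [0.0556 0.0936] dir -9.28 z 0.0217 n 24993
t 11.65 tcp [ 0.4998 -0.0074  0.006 ] toolx deg 170.84 tilt [ 0.003 -0.   ] F [0.6 0.8 6. ] open 0.0423 grip 63.9
```

View pics/w7.png

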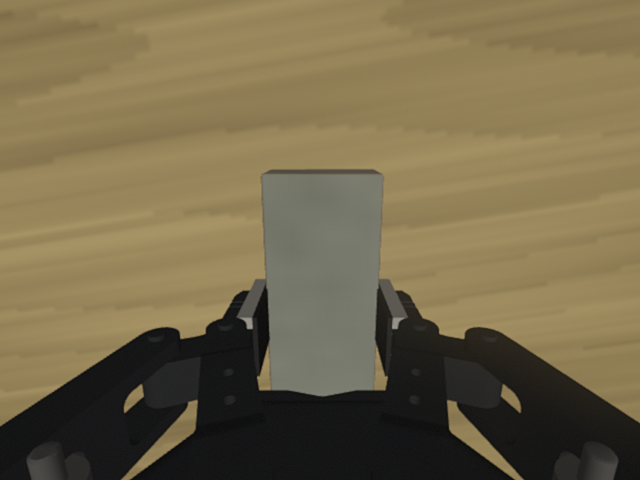

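Stone gripped squarely at (322,280). Next I lift it and carry it to the one-stud pocket.

Call:
{"name": "carry_out", "arguments": {"commands": [0, 0, -0.8, 0, 0, 0, 0.3, 0, 0, -2.5, 0, 0, 0, 0.3, 0, 0, -4.5, 0, 0, 0, 0.3, 0, 0, -6, 0, 0, 0, 0.3, 0, 0, -6, 0, 0, 0, 0.3]}}

```text
clock: 12.15
ee_pos: [0.4994, -0.0076, 0.0665]
tool_rot: [0.25, 3.128, -0.001]
contact_force: [0.3, 0.6, -2.5]
opening: 0.0423
grip_force: 63.1
```

Call:
{"name": "carry_out", "arguments": {"commands": [0.4, 2.5, 0, 0, 0, 0, 0.3, 1, 6, 0, 0, 0, 0, 0.3, 1.6, 10.5, 0, 0, 0, 0, 0.3, 2.3, 15, 0, 0, 0, 0, 0.3, 2.8, 18.5, 0, 0, 0, 0, 0.3]}}

```text
clock: 12.65
ee_pos: [0.4984, 0.1817, 0.0628]
tool_rot: [-0.249, -3.129, 0.001]
contact_force: [0.4, -1.2, -2.1]
opening: 0.0421
grip_force: 63.0
```

Call:
{"name": "carry_out", "arguments": {"commands": [0.6, 4, 0, 0, 0, 0, 0.3, 1.3, 8.5, 0, 0, 0, 0, 0.3, 2, 13, 0, 0, 0, 0, 0.3, 2.6, 16.5, 0, 0, 0, 0, 0.3, 2.8, 18, 0, 0, 0, 0, 0.3]}}

```text
clock: 13.15
ee_pos: [0.4995, 0.3643, 0.0628]
tool_rot: [-0.246, -3.13, 0.001]
contact_force: [-0.3, -0.6, -2.5]
opening: 0.042
grip_force: 63.0
```

Call:
{"name": "carry_out", "arguments": {"commands": [0, 0, 0, 0, 0, 0, 0.3, 0, 0, 0, 0, 0, 0, 0.3, 0, 0, 0, 0, 0, 0, 0.3, 0, 0, 0, 0, 0, 0, 0.3, 0, 0, 0, 0, 0, 0, 0.3]}}

```text
clock: 13.65
ee_pos: [0.5011, 0.361, 0.0643]
tool_rot: [-0.253, -3.131, 0.0]
contact_force: [0.0, 0.4, -2.0]
opening: 0.0424
grip_force: 63.0
```

```bash
cat >> h.py <<'E'
def held(P,p,zt,Lh,ylim=.07):
    # near end + lateral centre of held/flat stone in board axes yaw=-9.1
    a=np.radians(-9.1); ex=np.array([np.cos(a),np.sin(a)]); ey=np.array([-ex[1],ex[0]])
    s,t=(P[...,:2]-p[:2])@ey,(P[...,:2]-p[:2])@ex
    m=(abs(P[...,2]-zt)<.003)&(abs(s)<.03)&(t<-.022)&(t>-.08)
    e0=np.percentile(t[m],.5); 
    print("stone z %.4f centre rel tcp along %.4f across %.4f width %.4f"%(np.median(P[...,2][m]),e0+Lh,(s[m].min()+s[m].max())/2,np.ptp(s[m])))
    r=(abs(P[...,2]-.018)<.002)&(t>-.10)&(t<-.025)
    A=t[r&(abs(s)<.015)]
    n=(t<-.03)&(t>-.05); L=s[r&n&(s<0)&(s>-.05)]; H=s[r&n&(s>0)&(s<.05)]
    pc=lambda v,k: np.percentile(v,k) if len(v)>15 else np.nan
    print("pocket rel tcp along %.4f"%(pc(A,98)+.058),"left %.4f right %.4f centre %.4f"%(pc(L,99),pc(H,1),(pc(L,99)+pc(H,1))/2))
E
python3 - <<'E'
from h import *
i,d,c,M=cam("wrist"); cv2.imwrite("pics/w8.png",i); P=cloud(d,c,M); p,_=st(); held(P,M[:3,3]*0+p,p[2]+.0157,.055)
V,U=np.mgrid[0:480,0:640]
to([.5018,.3614,.03],170.9)
E
```

```text
t 13.70 tcp [0.5011 0.3612 0.0644] toolx deg 170.78 tilt [ 0. -0.] F [ 0.9 -0.6 -2.3] open 0.0425 grip 63.0
stone z 0.0801 centre rel tcp along -0.0002 across -0.0008 width 0.0445
pocket rel tcp along 0.0005 left -0.0411 right 0.0316 centre -0.0047
t 13.70 tcp [0.5011 0.3612 0.0644] toolx deg 170.78 tilt [ 0. -0.] F [ 0.9 -0.6 -2.3] open 0.0425 grip 63.0
to [0.5018 0.3614 0.03  ] -> cm [-0.06  0.03  3.44] wz -0.002
```

View pics/w8.png

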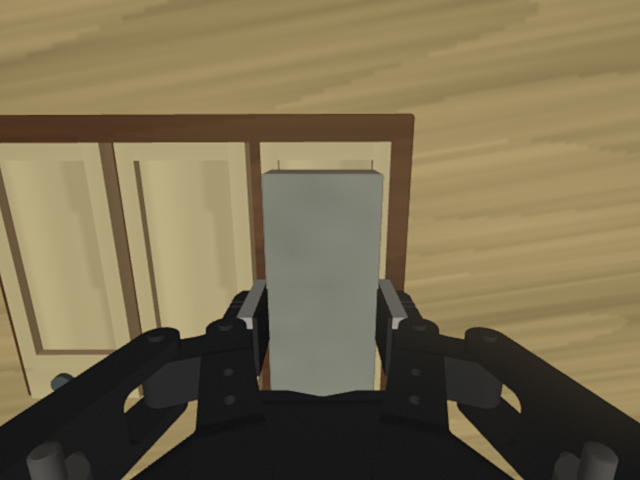

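The stone sits over the one-stud pocket. The pocket's slots show at (278,160) and (372,160), centred about 325, against 322 for the stone. I make a small correction, go lower and check again.

Call:
{"name": "carry_out", "arguments": {"commands": [-0.1, 0.1, 0.8, 0, 0, 0, 0.3, -0.1, 0.1, 1.8, 0, 0, 0, 0.3, -0.1, 0.1, 2.4, 0, 0, 0, 0.3, -0.1, 0.1, 2.4, 0, 0, 0, 0.3, -0.1, 0.1, 2.4, 0, 0, 0, 0.3]}}

```text
clock: 14.2
ee_pos: [0.5017, 0.3627, 0.0397]
tool_rot: [-0.251, -3.131, 0.001]
contact_force: [-0.2, -0.3, -1.9]
opening: 0.0422
grip_force: 63.0
```

```bash
cat >> h.py <<'E'
    n=(t<-.0605)&(t>-.068); v=s[r&n&(abs(s)<.0385)]; print("outer block edges",np.percentile(v,[.5,99.5]).round(4),"mid %.4f"%np.percentile(v,[.5,99.5]).mean())
E
python3 - <<'E'
from h import *
i,d,c,M=cam("wrist"); cv2.imwrite("pics/w9.png",i); P=cloud(d,c,M); np.savez("w9.npz",P=P); p,_=st(); held(P,p,p[2]+.0157,.055)
E
```

```text
t 14.25 tcp [0.5021 0.3628 0.0402] toolx deg 170.85 tilt [-0. -0.] F [ 1.7  0.4 -1.4] open 0.0424 grip 63.0
stone z 0.0555 centre rel tcp along -0.0005 across -0.0010 width 0.0444
pocket rel tcp along -0.0001 left -0.0295 right 0.0274 centre -0.0011
outer block edges [-0.0346  0.0326] mid -0.0010
```

Call:
{"name": "carry_out", "arguments": {"commands": [0, 0, 0.7, 0, 0, 0, 0.3, 0, 0, 1.3, 0, 0, 0, 0.3, 0, 0, 1.7, 0, 0, 0, 0.3, 0, 0, 2, 0, 0, 0, 0.3, 0, 0, 2, 0, 0, 0, 0.3]}}

```text
clock: 14.75
ee_pos: [0.5016, 0.3625, 0.0195]
tool_rot: [-0.251, -3.131, 0.001]
contact_force: [-0.4, -0.3, -1.8]
opening: 0.0424
grip_force: 63.0
```

Call:
{"name": "carry_out", "arguments": {"commands": [0, 0, 0.1, 0, 0, 0, 0.3, 0, 0, 0.1, 0, 0, 0, 0.3, 0, 0, 0.2, 0, 0, 0, 0.3, 0, 0, 0.2, 0, 0, 0, 0.3, 0, 0, 0.2, 0, 0, 0, 0.3]}}

```text
clock: 15.25
ee_pos: [0.5021, 0.3628, 0.0184]
tool_rot: [0.251, 3.132, 0.0]
contact_force: [-0.3, 0.4, -2.3]
opening: 0.0428
grip_force: 63.0
```

Run:
```python
from h import *
i,d,c,M=cam("wrist"); cv2.imwrite("pics/w10.png",i); P=cloud(d,c,M); p,_=st(); held(P,p,p[2]+.0157,.055)
```

```text
t 15.30 tcp [0.5021 0.3628 0.0184] toolx deg 170.85 tilt [0. 0.] F [ 0.5 -0.5 -2.1] open 0.0426 grip 63.0
stone z 0.0341 centre rel tcp along -0.0003 across -0.0008 width 0.0444
pocket rel tcp along 0.0027 left -0.0259 right 0.0240 centre -0.0010
outer block edges [-0.0346  0.0328] mid -0.0009
```

Call:
{"name": "carry_out", "arguments": {"commands": [0, 0, 0.1, 0, 0, 0, 0.3, 0, 0, 0.1, 0, 0, 0, 0.3, 0, 0, 0.1, 0, 0, 0, 0.6, 0, 0, 0.1, 0, 0, 0, 0.7, 0, 0, 0, 0, 0, 0, 0.7]}}

```text
clock: 15.8
ee_pos: [0.5021, 0.3628, 0.0182]
tool_rot: [0.251, 3.131, 0.0]
contact_force: [0.5, -0.2, 0.3]
opening: 0.0598
grip_force: 0.0
```

Call:
{"name": "carry_out", "arguments": {"commands": [0, 0, -1, 0, 0, 0, 0.7, 0, 0, -4, 0, 0, 0, 0.7, 0, 0, -8, 0, 0, 0, 0.7, -1.5, 0, -12, 0, 0, 0, 0.7, -1.5, 0, -12, 0, 0, 0, 0.7]}}

```text
clock: 16.3
ee_pos: [0.5222, 0.3625, 0.1477]
tool_rot: [0.251, 3.118, 0.013]
contact_force: [0.4, 0.1, 1.9]
opening: 0.0597
grip_force: 0.0
```

Run:
```python
from h import *
i,d,c,M=cam("wrist"); P=cloud(d,c,M); st(); tops(P,.030,.038,(.50,.36,.09)); to([.5037,-.2465,.14],177.5)
```

```text
t 16.35 tcp [0.5201 0.3617 0.1441] toolx deg 170.81 tilt [0.009 0.005] F [-1.3 -0.7  0.3] open 0.0600 grip 0.0
top xy 0.5018 0.3621 size [0.0441 0.1098] dir -9.22 z 0.0337 n 8821
t 16.35 tcp [0.5201 0.3617 0.1441] toolx deg 170.81 tilt [0.009 0.005] F [-1.3 -0.7  0.3] open 0.0600 grip 0.0
to [ 0.5037 -0.2465  0.14  ] -> cm [ -8.09 -60.31   0.12] wz -0.117
```

The long stone lies flat in pocket one, with its top at z = 0.034. Now the middle stone.

Call:
{"name": "carry_out", "arguments": {"commands": [-0.6, -4, 0, 0, 0, 0, 0.55, -1.2, -8, 0, 0, 0, 0, 0.55, -1.8, -12, 0, 0, 0, 0, 0.55, -2.4, -16, 0, 0, 0, 0, 0.55, -3, -20, 0, 0, 0, 0, 0.55]}}

```text
clock: 16.85
ee_pos: [0.5134, 0.1567, 0.137]
tool_rot: [-0.25, -3.13, 0.001]
contact_force: [0.7, 0.2, 0.1]
opening: 0.0466
grip_force: 0.0
```

Call:
{"name": "carry_out", "arguments": {"commands": [-0.6, -4, 0, 0, 0, 0, 0.55, -1.2, -8, 0, 0, 0, 0, 0.55, -1.8, -12, 0, 0, 0, 0, 0.55, -2.4, -16, 0, 0, 0, 0, 0.55, -3, -20, 0, 0, 0, 0, 0.55]}}

```text
clock: 17.35
ee_pos: [0.5112, -0.0453, 0.1372]
tool_rot: [-0.25, -3.13, -0.001]
contact_force: [0.4, -0.3, -0.3]
opening: 0.0469
grip_force: 0.0
```

Call:
{"name": "carry_out", "arguments": {"commands": [-0.6, -4.5, 0, 0, 0, -0.04, 0.55, -1.2, -9, 0, 0, 0, -0.08, 0.55, -2, -14, 0, 0, 0, -0.117, 0.55, -2.5, -18, 0, 0, 0, -0.117, 0.55, -2.8, -20, 0, 0, 0, -0.117, 0.55]}}

```text
clock: 17.85
ee_pos: [0.507, -0.2486, 0.1372]
tool_rot: [-0.072, -3.139, -0.001]
contact_force: [0.4, 0.5, 0.8]
opening: 0.0466
grip_force: 0.0
```

Call:
{"name": "carry_out", "arguments": {"commands": [0, 0, 1, 0, 0, 0, 0.55, 0, 0, 3, 0, 0, 0, 0.55, 0, 0, 5, 0, 0, 0, 0.55, 0, 0, 5, 0, 0, 0, 0.55, 0, 0, 5, 0, 0, 0, 0.55]}}

```text
clock: 18.35
ee_pos: [0.5076, -0.2445, 0.0871]
tool_rot: [-0.066, -3.139, -0.003]
contact_force: [-0.5, -0.8, 0.3]
opening: 0.0469
grip_force: 0.0
```

Run:
```python
from h import *
i,d,c,M=cam("wrist"); P=cloud(d,c,M); tops(P,.048,.0545,(.5,-.246,.1)); to([.5038,-.2472,.028],177.5)
```

```text
top xy 0.5042 -0.2478 size [0.0221 0.0853] dir -2.40 z 0.0517 n 6184
t 18.40 tcp [ 0.5084 -0.2451  0.0884] toolx deg 177.60 tilt [-0.  0.] F [-0.2  0.   0.4] open 0.0470 grip 0.0
to [ 0.5038 -0.2472  0.028 ] -> cm [ 0.45 -0.23  6.04] wz 0.002
```

Call:
{"name": "carry_out", "arguments": {"commands": [0.4, -0.3, 1, 0, 0, 0, 0.55, 0.4, -0.3, 3, 0, 0, 0, 0.55, 0.4, -0.3, 5, 0, 0, 0, 0.55, 0.4, -0.3, 5.8, 0, 0, 0, 0.55, 0.4, -0.3, 5.8, 0, 0, 0, 0.55]}}

```text
clock: 18.9
ee_pos: [0.5032, -0.2483, 0.0291]
tool_rot: [-0.067, -3.139, -0.002]
contact_force: [0.0, -0.2, -0.0]
opening: 0.047
grip_force: 0.0
```

Call:
{"name": "carry_out", "arguments": {"commands": [0, 0, 0, 0, 0, 0, 0.5, 0, 0, 0, 0, 0, 0, 0.2, 0, 0, 0, 0, 0, 0, 0.1, 0, 0, 0, 0, 0, 0, 0.1, 0, 0, 0, 0, 0, 0, 0.1]}}

```text
clock: 19.4
ee_pos: [0.5051, -0.2491, 0.0318]
tool_rot: [0.067, 3.139, -0.001]
contact_force: [-0.0, 2.1, 6.9]
opening: 0.0204
grip_force: 60.6
```

Call:
{"name": "carry_out", "arguments": {"commands": [0, 0, -0.8, 0, 0, 0, 0.1, 0, 0, -2.5, 0, 0, 0, 0.1, 0, 0, -4.5, 0, 0, 0, 0.1, 0, 0, -6.5, 0, 0, 0, 0.1, 0, 0, -7, 0, 0, 0, 0.1]}}

```text
clock: 19.9
ee_pos: [0.5053, -0.2497, 0.1029]
tool_rot: [0.067, 3.137, -0.004]
contact_force: [0.7, -0.3, -1.7]
opening: 0.0208
grip_force: 59.7
```

Run:
```python
from h import *
to([.495,-.04,.10],170.9)
```

```text
t 19.90 tcp [ 0.5053 -0.2497  0.1029] toolx deg 177.55 tilt [ 0.003 -0.003] F [ 0.7 -0.3 -1.7] open 0.0208 grip 59.7
to [ 0.495 -0.04   0.1  ] -> cm [ 1.93 20.91  0.23] wz 0.116
```

Call:
{"name": "carry_out", "arguments": {"commands": [0.2, 2, 0, 0, 0, 0, 0.1, 0.6, 5, 0, 0, 0, 0, 0.1, 1, 8, 0, 0, 0, 0, 0.1, 1, 10, 0, 0, 0, 0, 0.1, 1, 11, 0, 0, 0, 0, 0.1]}}

```text
clock: 20.4
ee_pos: [0.4974, -0.1357, 0.0985]
tool_rot: [-0.064, -3.138, -0.002]
contact_force: [0.4, -1.2, -1.3]
opening: 0.0209
grip_force: 59.7
```

Call:
{"name": "carry_out", "arguments": {"commands": [0.2, 2, 0, 0, 0, 0.03, 0.1, 0.6, 5, 0, 0, 0, 0.06, 0.1, 0.9, 8, 0, 0, 0, 0.09, 0.1, 0.9, 10, 0, 0, 0, 0.116, 0.1, 0.9, 10, 0, 0, 0, 0.116, 0.1]}}

```text
clock: 20.9
ee_pos: [0.4933, -0.036, 0.0992]
tool_rot: [-0.245, -3.13, -0.001]
contact_force: [-0.7, 0.1, -1.8]
opening: 0.0208
grip_force: 59.7
```

Call:
{"name": "carry_out", "arguments": {"commands": [0, 0, 2.5, 0, 0, 0, 0.1, 0, 0, 5, 0, 0, 0, 0.1, 0, 0, 6.5, 0, 0, 0, 0.1, 0, 0, 7, 0, 0, 0, 0.1, 0, 0, 7.2, 0, 0, 0, 0.1]}}

```text
clock: 21.4
ee_pos: [0.4936, -0.0386, 0.0275]
tool_rot: [-0.25, -3.13, 0.0]
contact_force: [-0.0, 0.5, -2.2]
opening: 0.0209
grip_force: 59.7
```

Call:
{"name": "carry_out", "arguments": {"commands": [0, 0, 0.1, 0, 0, 0, 0.1, 0, 0, 0.2, 0, 0, 0, 0.1, 0, 0, 0.3, 0, 0, 0, 0.1, 0, 0, 0.3, 0, 0, 0, 0.1, 0, 0, 0.3, 0, 0, 0, 0.1]}}

```text
clock: 21.9
ee_pos: [0.4944, -0.0382, 0.0257]
tool_rot: [0.249, 3.131, -0.0]
contact_force: [0.6, 0.6, -1.9]
opening: 0.021
grip_force: 59.7
```

Call:
{"name": "carry_out", "arguments": {"commands": [0, 0, 0.1, 0, 0, 0, 0.1, 0, 0, 0.1, 0, 0, 0, 0.1, 0, 0, 0.2, 0, 0, 0, 0.1, 0, 0, 0.2, 0, 0, 0, 0.1, 0, 0, 0.2, 0, 0, 0, 0.1]}}

```text
clock: 22.4
ee_pos: [0.4942, -0.0381, 0.0238]
tool_rot: [-0.249, -3.131, -0.0]
contact_force: [-4.1, 1.3, 5.8]
opening: 0.0208
grip_force: 60.3
```

Run:
```python
from h import *
i,d,c,M=cam("wrist"); P=cloud(d,c,M); st(); tops(P,.035,.052,(.43,-.03,.07))
```

```text
t 22.45 tcp [ 0.4942 -0.0381  0.0238] toolx deg 170.91 tilt [-0.  0.] F [-3.5  1.   5.5] open 0.0209 grip 60.4
top xy 0.4754 -0.0400 size [0.0451 0.0516] dir 10.96 z 0.0440 n 8757
```

Call:
{"name": "carry_out", "arguments": {"commands": [0, 0, -0.1, 0, 0, 0, 0.1, 0, 0, -0.1, 0, 0, 0, 0.5, 0, 0, -0.1, 0, 0, 0, 1, 0, 0, -0.1, 0, 0, 0, 1, 0, 0, 0, 0, 0, 0, 1]}}

```text
clock: 22.95
ee_pos: [0.4944, -0.0382, 0.0234]
tool_rot: [0.249, 3.131, -0.0]
contact_force: [0.5, 0.8, -0.6]
opening: 0.0773
grip_force: 0.0
```

Call:
{"name": "carry_out", "arguments": {"commands": [0, 0, 0, 0, 0, 0, 1, 0, 0.8, 0, 0, 0, 0, 1, 0, 1.6, 0, 0, 0, 0, 1, 0, 2.2, 0, 0, 0, 0, 1, 0, 2.5, 0, 0, 0, 0, 1]}}

```text
clock: 23.45
ee_pos: [0.4982, -0.0126, 0.0233]
tool_rot: [0.248, 3.132, 0.0]
contact_force: [-0.4, 0.4, 1.0]
opening: 0.0855
grip_force: 0.0
```

Call:
{"name": "carry_out", "arguments": {"commands": [0, 0.5, 0, 0, 0, 0, 1, 0, 1, 0, 0, 0, 0, 1, 0, 1.5, 0, 0, 0, 0, 1, 0, 2, 0, 0, 0, 0, 1, 0, 2.5, 0, 0, 0, 0, 1]}}

```text
clock: 23.95
ee_pos: [0.5022, 0.0117, 0.0233]
tool_rot: [0.249, 3.132, 0.0]
contact_force: [0.2, -0.4, 0.3]
opening: 0.0856
grip_force: 0.0
```

Call:
{"name": "carry_out", "arguments": {"commands": [0, 0.5, 0, 0, 0, 0, 1, 0, 1, 0, 0, 0, 0, 1, 0, 1.5, 0, 0, 0, 0, 1, 0, 2, 0, 0, 0, 0, 1, 0, 2, 0, 0, 0, 0, 1]}}

```text
clock: 24.45
ee_pos: [0.5053, 0.0315, 0.0233]
tool_rot: [-0.248, -3.132, -0.0]
contact_force: [-0.4, -0.4, 0.1]
opening: 0.0852
grip_force: 0.0
```

Call:
{"name": "carry_out", "arguments": {"commands": [0, 0, -2, 0, 0, 0, 1, -1, -1, -4, 0, 0, 0, 1, -1, -2, -5, 0, 0, 0, 1, -1, -2, -5, 0, 0, 0, 1, -1, -2, -5, 0, 0, 0, 1]}}

```text
clock: 24.95
ee_pos: [0.5113, 0.0095, 0.0727]
tool_rot: [-0.251, -3.131, -0.0]
contact_force: [1.1, -0.4, -0.1]
opening: 0.0854
grip_force: 0.0
```

Run:
```python
from h import *
i,d,c,M=cam("wrist"); cv2.imwrite("pics/w11.png",i); P=cloud(d,c,M); tops(P,.018,.026,(.48,-.0,.1)); to([.4993,-.0069,.005],170.7)
```

```text
top xy 0.4989 -0.0035 size [0.0441 0.0849] dir -9.11 z 0.0217 n 10942
t 25.00 tcp [0.5109 0.0097 0.0722] toolx deg 170.87 tilt [-0.002  0.   ] F [-0.3  0.5 -0.5] open 0.0854 grip 0.0
to [ 0.4993 -0.0069  0.005 ] -> cm [ 0.87 -1.83  6.72] wz 0.003
```

Call:
{"name": "carry_out", "arguments": {"commands": [1, -1.5, 0.5, 0, 0, 0, 1, 1, -1.5, 2, 0, 0, 0, 1, 1, -1.5, 4.5, 0, 0, 0, 1, 1, -1.5, 6, 0, 0, 0, 1, 1, -1.5, 6.7, 0, 0, 0, 1]}}

```text
clock: 25.5
ee_pos: [0.4972, -0.0028, 0.0028]
tool_rot: [-0.249, -3.126, -0.001]
contact_force: [-0.3, 0.8, 0.4]
opening: 0.0855
grip_force: 0.0
```

Call:
{"name": "carry_out", "arguments": {"commands": [0, 0, 0, 0, 0, 0, 0.8, 0, 0, 0, 0, 0, 0, 0.4, 0, 0, 0, 0, 0, 0, 0.3, 0, 0, 0, 0, 0, 0, 0.3, 0, 0, 0, 0, 0, 0, 0.3]}}

```text
clock: 26.0
ee_pos: [0.5009, -0.0037, 0.0076]
tool_rot: [0.249, 3.129, -0.0]
contact_force: [0.3, 0.2, 3.4]
opening: 0.0428
grip_force: 63.0
```

Call:
{"name": "carry_out", "arguments": {"commands": [0, 0, -0.8, 0, 0, 0, 0.3, 0, 0, -2.5, 0, 0, 0, 0.3, 0, 0, -4.5, 0, 0, 0, 0.3, 0, 0, -6, 0, 0, 0, 0.3, 0, 0, -6, 0, 0, 0, 0.3]}}

```text
clock: 26.5
ee_pos: [0.5015, -0.0039, 0.069]
tool_rot: [0.249, 3.127, -0.001]
contact_force: [1.3, -0.3, -2.5]
opening: 0.0423
grip_force: 62.5
```

Run:
```python
from h import *
to([.4778,.2117,.062],170.9)
```

```text
t 26.50 tcp [ 0.5015 -0.0039  0.069 ] toolx deg 170.90 tilt [ 0.005 -0.001] F [ 1.3 -0.3 -2.5] open 0.0423 grip 62.5
to [0.4778 0.2117 0.062 ] -> cm [ 5.75 20.91  0.67] wz 0.000
```

Call:
{"name": "carry_out", "arguments": {"commands": [0.6, 2, 0, 0, 0, 0, 0.3, 1.4, 5, 0, 0, 0, 0, 0.3, 2.3, 9, 0, 0, 0, 0, 0.3, 3, 12, 0, 0, 0, 0, 0.3, 3.5, 14, 0, 0, 0, 0, 0.3]}}

```text
clock: 27.0
ee_pos: [0.486, 0.1419, 0.0652]
tool_rot: [-0.247, -3.13, 0.0]
contact_force: [0.0, 0.4, -1.2]
opening: 0.0425
grip_force: 62.4
```

Call:
{"name": "carry_out", "arguments": {"commands": [0.6, 2, 0, 0, 0, 0, 0.3, 1.2, 4, 0, 0, 0, 0, 0.3, 1.7, 6, 0.5, 0, 0, 0, 0.3, 2, 6.9, 1, 0, 0, 0, 0.3, 2, 6.9, 1.5, 0, 0, 0, 0.3]}}

```text
clock: 27.5
ee_pos: [0.4776, 0.212, 0.0501]
tool_rot: [-0.246, -3.13, 0.001]
contact_force: [-0.3, -0.9, -1.8]
opening: 0.0425
grip_force: 62.4
```

Call:
{"name": "carry_out", "arguments": {"commands": [0, 0, 0.5, 0, 0, 0, 0.3, 0, 0, 0.5, 0, 0, 0, 0.3, 0, 0, 0.5, 0, 0, 0, 0.3, 0, 0, 0.5, 0, 0, 0, 0.3, 0, 0, 0.5, 0, 0, 0, 0.3]}}

```text
clock: 28.0
ee_pos: [0.4788, 0.2112, 0.0467]
tool_rot: [0.25, 3.131, 0.0]
contact_force: [-0.6, 0.7, -1.4]
opening: 0.0424
grip_force: 62.4
```

Run:
```python
from h import *
i,d,c,M=cam("wrist"); cv2.imwrite("pics/w12.png",i); P=cloud(d,c,M); p,_=st(); held(P,p,p[2]+.0143,.0425); to([.4778,.2117,.04],170.9)
```

```text
t 28.05 tcp [0.4788 0.2113 0.0467] toolx deg 170.87 tilt [0.001 0.   ] F [-0.5 -0.2 -2. ] open 0.0426 grip 62.4
stone z 0.0608 centre rel tcp along -0.0017 across -0.0007 width 0.0442
pocket rel tcp along -0.0007 left -0.0246 right 0.0254 centre 0.0004
outer block edges [-0.0333  0.034 ] mid 0.0003
t 28.05 tcp [0.4788 0.2113 0.0467] toolx deg 170.87 tilt [0.001 0.   ] F [-0.5 -0.2 -2. ] open 0.0426 grip 62.4
to [0.4778 0.2117 0.04  ] -> cm [0.1  0.03 0.67] wz -0.000
```

View pics/w12.png

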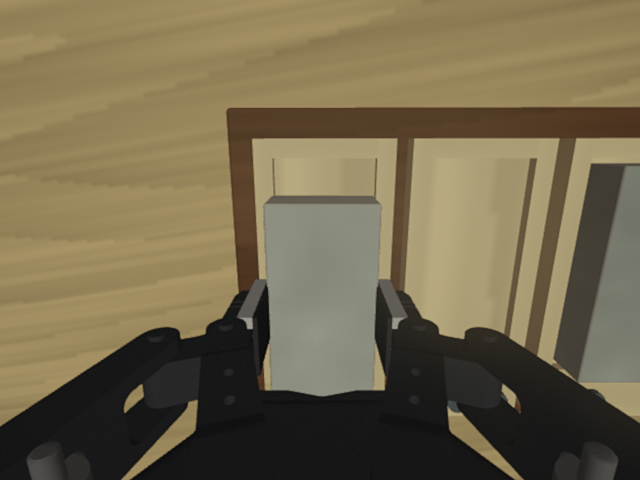

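The middle stone hovers over the leftmost (two-stud) pocket at (322,280), about 1 mm off. The long stone is visible lying in pocket one at right.

Call:
{"name": "carry_out", "arguments": {"commands": [-0.1, 0.1, 0.6, 0, 0, 0, 0.3, -0.1, 0.1, 1.3, 0, 0, 0, 0.3, -0.1, 0.1, 1.9, 0, 0, 0, 0.3, -0.1, 0.1, 2.4, 0, 0, 0, 0.3, -0.1, 0.1, 2.4, 0, 0, 0, 0.3]}}

```text
clock: 28.55
ee_pos: [0.4786, 0.212, 0.0209]
tool_rot: [-0.249, -3.129, 0.001]
contact_force: [-0.3, 0.0, -1.0]
opening: 0.0425
grip_force: 62.4
```

Call:
{"name": "carry_out", "arguments": {"commands": [0, 0, 0.1, 0, 0, 0, 0.3, 0, 0, 0.1, 0, 0, 0, 0.3, 0, 0, 0.2, 0, 0, 0, 0.3, 0, 0, 0.2, 0, 0, 0, 0.3, 0, 0, 0.2, 0, 0, 0, 0.3]}}

```text
clock: 29.05
ee_pos: [0.4797, 0.2123, 0.0205]
tool_rot: [0.249, 3.131, 0.0]
contact_force: [-1.0, -0.6, -2.1]
opening: 0.0422
grip_force: 62.4
```

Run:
```python
from h import *
i,d,c,M=cam("wrist"); P=cloud(d,c,M); p,_=st(); held(P,p,p[2]+.0143,.0425)
```

```text
t 29.10 tcp [0.4797 0.2123 0.0204] toolx deg 170.90 tilt [0. 0.] F [ 0.2  0.2 -2.2] open 0.0425 grip 62.4
stone z 0.0346 centre rel tcp along -0.0017 across -0.0008 width 0.0443
pocket rel tcp along 0.0139 left -0.0035 right 0.0075 centre 0.0020
outer block edges [-0.0345  0.0329] mid -0.0008
```

Aligned and about 0.6 mm above the floor. I settle it and let go.

Call:
{"name": "carry_out", "arguments": {"commands": [0, 0, 0.1, 0, 0, 0, 0.3, 0, 0, 0.1, 0, 0, 0, 0.3, 0, 0, 0.1, 0, 0, 0, 0.3, 0, 0, 0.1, 0, 0, 0, 0.6, 0, 0, 0.1, 0, 0, 0, 0.7]}}

```text
clock: 29.6
ee_pos: [0.4798, 0.2124, 0.0195]
tool_rot: [0.249, 3.131, 0.0]
contact_force: [0.3, -0.0, -0.0]
opening: 0.0597
grip_force: 0.0
```

Call:
{"name": "carry_out", "arguments": {"commands": [0, 0, 0, 0, 0, 0, 0.7, 0, 0, -1, 0, 0, 0, 0.7, 0, 0, -4, 0, 0, 0, 0.7, 0, 0, -8, 0, 0, 0, 0.7, -1.5, 0, -12, 0, 0, 0, 0.7]}}

```text
clock: 30.1
ee_pos: [0.493, 0.21, 0.1405]
tool_rot: [-0.248, -3.13, 0.001]
contact_force: [1.3, 0.9, -0.6]
opening: 0.0599
grip_force: 0.0
```

Call:
{"name": "carry_out", "arguments": {"commands": [0, 0, -3, 0, 0, 0, 0.7, 0, 0, -4, 0, 0, 0, 0.7, 0, 0, -4, 0, 0, 0, 0.7, 0, 0, -4, 0, 0, 0, 0.7, 0, 0, -4, 0, 0, 0, 0.7]}}

```text
clock: 30.6
ee_pos: [0.4929, 0.2096, 0.1766]
tool_rot: [-0.249, -3.128, 0.002]
contact_force: [-0.2, -0.6, 0.1]
opening: 0.0599
grip_force: 0.0
```

Run:
```python
from h import *
i,d,c,M=cam("wrist"); P=cloud(d,c,M); st(); tops(P,.030,.038,(.48,.28,.15))
i,d,c,M=cam("side"); cv2.imwrite("pics/s_end.png",i)
i,d,c,M=cam("top"); P=cloud(d,c,M); tops(P,.047,.058,(.5,-.36,.1))
for n,u,v in (("blower",318,190),("jar",270,179),("loupe",378,186)):
    q=P[v-12:v+12,u-12:u+12].reshape(-1,3);q=q[(q[:,2]>.015)];print(n,q.mean(0).round(3))
```

```text
t 30.65 tcp [0.493  0.2096 0.1768] toolx deg 170.91 tilt [-0.004 -0.001] F [-1.3 -0.3  0.3] open 0.0596 grip 0.0
top xy 0.5021 0.3618 size [0.0453 0.1099] dir -9.19 z 0.0337 n 7294
top xy 0.4781 0.2117 size [0.044  0.0843] dir -9.31 z 0.0337 n 5412
top xy 0.4983 -0.3657 size [0.0232 0.0598] dir -2.96 z 0.0528 n 251
blower [0.705 0.002 0.05 ]
jar [0.733 0.12  0.052]
loupe [ 0.726 -0.145  0.043]
```

View pics/s_end.png

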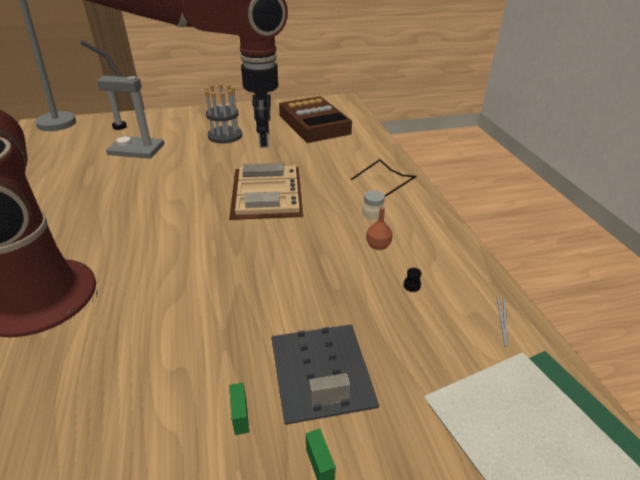

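The side view shows both stones flat in their pockets at (263,170) and (263,200), the short one still standing at (330,390), and the blower, loupe and jar where they were.

```bash
python3 -c "
from plant import bot
print(bot.sign_off())"
```

```text
the job is handed in; nothing more can be done
None
```

The long stone lies flat in the one-stud pocket and the middle stone, placed after it, lies flat in the two-stud pocket; the short stone still stands in the rack, the blower, loupe and jar are undisturbed, and the job was handed in at about 31 s.

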